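# Torque down a coaxial connector nut with a breakaway wrench

## Task

Tighten the connector nut on the metal housing with the torque wrench already sitting on it: swing the blue handle slowly clockwise (seen from above) until the nut comes tight and the wrench's joint gives, letting the handle break over by about ten degrees and not past fifteen. Then ease it back slowly under your hand until it is straight again, without letting it snap, and let go with the wrench left swung round. Do not disturb the other things on the bench.

Things in the scene. Friction and masses are not known exactly. Their poses are not given: they have to be found in the camera images.
- nut_axis (a point): Point on the upright axis of the brass nut, 70 mm above the table, at mid-height of the wrench, whose steel head (38 mm across) is captive on the nut. Clockwise from above tightens. The nut runs down freely (0.2 Nm) for 0.45 to 1.05 rad from the start, then stops hard: where differs every time and can only be felt.
- unit: Aluminium housing under the nut, 90 x 90 mm, top 48 mm above the table, fixed to a dark 3 mm mat on the table at some angle; origin at the centre of its underside.
- pivot (a point): On the upright axis of the wrench's breakaway joint (brass pin), 40 mm from the nut axis towards the handle, 70 mm above the table.
- grip_mid (a point): Centre of the yellow band on the wrench's blue handle: 100 mm from the pivot, 140 mm from the nut axis when straight. The blue handle is a level bar 18 mm wide, 24 mm high (58 to 82 mm above the table), reaching from 45 mm inward to 40 mm outward of this point, free space below and around. x points outward along it, z up.
- wrench_handle (a joint): Bend of the breakaway joint, rad: 0 straight, growing as the handle swings clockwise past the head. A preloaded spring holds it straight up to 0.9 Nm about the pivot (9 N sideways at the yellow band); then it gives, with only 0.6 Nm more per rad. 0.17 is ten degrees; end stop at 0.45. It straightens as the push is eased; let go while bent, it snaps back.
- solder_spool: Bystander: metal spool standing on end, 58 mm across, 40 mm high; origin at the centre of its underside.
- breadboard: Bystander: white plug board, 55 x 165 x 10 mm, lying beyond the housing; origin at the centre of its underside.
- screwdriver: Bystander: screwdriver with orange handle, 170 mm long, lying; origin under it near its middle.
- parts_tray: Bystander: green open tray with four compartments, 90 x 120 x 25 mm; origin at the centre of its underside.

How it is judged:
By the outcome, as a careful person would: the job done as asked, in the order asked, and still so for the second after the job is handed in, with the robot touching nothing.
It also fails if it takes over 61 s, if anything falls off the work surface, if the arm or the gripper's body presses on something with over 40 N, if the wrist force passes 120 N, or if a joint passes its speed limit or range.

## Robot

A 6-joint arm with a two-finger parallel gripper is mounted at the origin on the work surface. World frame = base frame: x ahead of the robot, y to its left, z up, the work surface at z = 0. Lengths are in m, angles in rad, forces in N, time in s.
With the tool pointing down it reaches from about 0.425 to 0.925 m from the base axis. Payload 12.5 kg.
Tool frame: the origin (TCP) lies on the centre line of the jaws, within the pads' length; the fingertips stand 22 mm ahead of it and the grasp point (between the pads) lies 3 mm ahead of it; x points along the fingers, y is the direction in which the jaws open and shut, and the axes are right-handed (so a half turn about x gives the same grasp; the last joint's range is limited). The gripper opens to 85 mm and grips with 20 to 120 N. Pads are 22 mm wide; open, the fingers measure 114 mm over their backs; the gripper's body (76 mm by 85 mm) begins 54 mm behind the grasp point. The pads swing forward as they close: fully open they stand 13 mm farther back than shut.
Start: joints at [-1.227, 0.491, 1.559, -0, 1.092, -0.106], TCP at [0.272, -0.563, 0.253] pointing down, gripper open.
Joint ranges: [-3.1, 3.1], [-0.84, 2.19], [0.05, 2.79], [-1.13, 4.28], [0.06, 2.93], [-2.69, 2.69]. Speed limits (rad/s): [2.22, 2.22, 2.79, 3.14, 3.14, 3.14].

## Interface

Orientations are given as a rotation vector (axis times angle).
In Python, from rig import * gives the robot as it stands.
- The arm moves only by the shell command python3 -m pendant 'ROWS' [FORCE]. ROWS is JSON, a list of rows, each a list of 3 entries, a list of its own where there are three numbers: the turn, a rotation vector about the tool's x, y, z in degrees, then the shift along the tool's x, y, z in mm, then the opening, from 0 (shut) to 1 (fully open). A call has 1 to 5 rows; each row shifts and turns the commanded pose from where the row before left it, along the tool's axes as they then stand; what a row does not reach is not made up. A row lasts 1/8 s, in which the tool goes at most 62.5 mm and 10.7 degrees, less where a joint would pass 70% of its speed; a pose out of reach is approached as far as the arm can. A call with a gripper value outside its range is refused whole. The fingers move at their own pace and stop on an object; FORCE is the grip in N (left out, the last holds). Time passes only in rows, so rows that do not move let the fingers close. It gives the time, the measured TCP pose, the force and the opening at its end, in the units of the state.
- get_state(): the state, without advancing time (a new reading comes with each control period).
- capture(name): name is "scene" or "top" or "wrist"; returns a dict with "pixels" (420x560x3 uint8, red, green, blue), "z_map" (420x560 float32, m along the optical axis (not along the pixel's ray), 0 where there is no reading), "fx", "fy", "cx", "cy" (pixels), "D" ([k1, k2, p1, p2, k3] as OpenCV has them; the pictures are not rectified), "cam_to_world" (4x4, takes a point from camera to world coordinates). Camera axes: x right, y down, z forward; pixel columns grow to the right and rows downward; lengths in m; the calibration is good to about 2 mm. A picture is of the moment at which its call begins.
- close_job(): hands the job in, once; it reports no verdict.
The state is a dict: "time_s": time; "joint_positions": joint angles; "joint_vel": joint speeds; "effort": joint torques, N m; "position": TCP position; "tool_rot": TCP orientation; "force": force on the tool from outside, world axes, zero at the start; "wrist_torque": the same for the moment, N m; "finger_gap": opening from 0.0 (shut) to 1.0 (fully open).
Only numpy, scipy, OpenCV 4.12 (cv2) and the standard library are available. Lean on these libraries where they do the work, as an engineer would, in place of code of your own. Each camera call takes 0.05 s, during which the arm holds its last target.

## Working session

There is one attempt and no reset: what is moved stays moved. The work goes in short steps, Python scripts to look and compute and a shell command to move; the robot and the scene stay as the last step left them, time stands still between calls to the robot, and variables do not carry over. Pictures are saved under pics/ and viewed, and the job is handed in when it is done.

```bash
mkdir -p pics; ls; python3 - <<'E'
from rig import *
import cv2
for n in ["scene","top"]:
    c=capture(n); cv2.imwrite(f"pics/{n}0.png",c["pixels"][:,:,::-1])
    print(n,c["fx"],c["fy"],c["cx"],c["cy"],c["D"],c["cam_to_world"])
print(get_state())
E
```

```text
pics
scene 451.9205290989993 451.9205290989993 275.6142049835385 206.61931976655987 [-0.02754414  0.          0.          0.          0.        ] [[ 0.29877848  0.60226013 -0.74027978  1.36465824]
 [ 0.95406169 -0.17036943  0.24645599 -0.24390993]
 [ 0.02230957 -0.77990832 -0.62549603  0.72559037]
 [ 0.          0.          0.          1.        ]]
top 405.70833671143254 405.70833671143254 283.262130623649 208.43195333825176 [-0.01241649  0.          0.          0.          0.        ] [[-1.34363741e-04 -9.94194379e-01  1.07598880e-01  5.30902310e-01]
 [-9.99662843e-01  2.92734477e-03  2.57998156e-02 -3.61307009e-03]
 [-2.59650107e-02 -1.07559136e-01 -9.93859573e-01  9.57217264e-01]
 [ 0.00000000e+00  0.00000000e+00  0.00000000e+00  1.00000000e+00]]
{'time_s': 0.1, 'joint_positions': array([-1.22660956e+00,  4.91472448e-01,  1.55939531e+00, -5.24933761e-06,
        1.09171370e+00, -1.05602313e-01]), 'joint_vel': array([-0.00213584, -0.00119448, -0.00083052, -0.00049981,  0.00072863,
       -0.00135729]), 'effort': array([ 2.84416834e-03, -6.19447517e+01, -2.62024355e+01, -5.99337932e-05,
        2.93210520e-03,  1.11938132e-05]), 'position': array([ 0.27169034, -0.5626534 ,  0.2528005 ]), 'tool_rot': array([ 1.9721258 ,  0.45217557, -1.97237324]), 'force': array([0.31213574, 0.71688477, 0.6690456 ]), 'wrist_torque': array([-0.04609024, -0.03350792, -0.03815951]), 'finger_gap': 1.0010957770077948}
```

View pics/scene0.png

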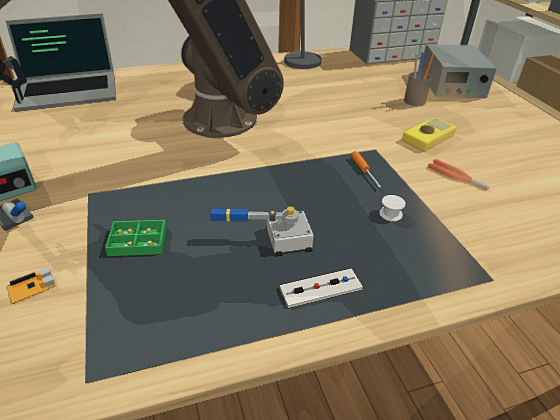

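View pics/top0.png

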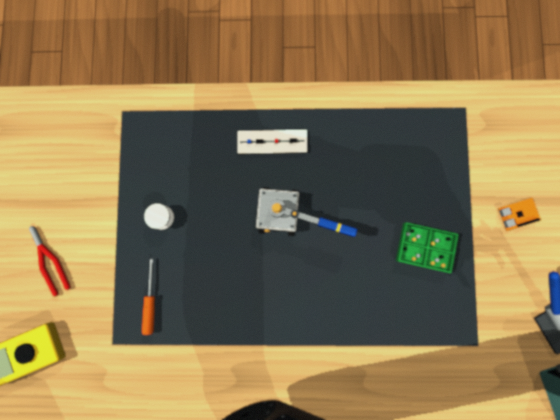

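The top view shows the wrench with its nut at about (278,209) and the yellow band at about (339,227). The tray is at (428,248), clear of the sweep. Clockwise swings the handle downward in the image, which is towards the robot. Next I'll measure positions.

```bash
cat > h.py <<'E'
from rig import *
import cv2, numpy as np
from scipy.spatial.transform import Rotation as R
def ray(c,uv,z):
    K=np.array([[c["fx"],0,c["cx"]],[0,c["fy"],c["cy"]],[0,0,1]])
    p=cv2.undistortPoints(np.array([[uv]],float),K,np.array(c["D"]))[0,0]
    T=c["cam_to_world"]; d=T[:3,:3]@np.array([p[0],p[1],1]); o=T[:3,3]
    return o+d*(z-o[2])/d[2]
def masks(c):
    h=cv2.cvtColor(c["pixels"],cv2.COLOR_RGB2HSV)
    return h
def cent(m,roi):
    x0,y0,x1,y1=roi; q=np.zeros_like(m); q[y0:y1,x0:x1]=m[y0:y1,x0:x1]
    n,l,s,ct=cv2.connectedComponentsWithStats(q)
    i=1+np.argmax(s[1:,4]); return ct[i],s[i],l==i
E
python3 - <<'E'
from h import *
for n,roi in [("top",(300,190,400,300)),("scene",(180,180,262,260))]:
    c=capture(n);h=masks(c)
    b,s,mb=cent(cv2.inRange(h,(100,120,60),(125,255,255)),roi)
    y,s2,my=cent(cv2.inRange(h,(18,90,90),(35,255,255)),roi)
    print(n,"blue",b,s,"yel",y,s2)
    for z in (.082,.07): print(z,ray(c,y,z),ray(c,b,z))
    x,yy,w,hh=(230,160,180,120) if n=="top" else (190,170,140,100)
    cv2.imwrite(f"pics/z_{n}.png",cv2.resize(c["pixels"][yy:yy+hh,x:x+w,::-1],None,fx=4,fy=4,interpolation=cv2.INTER_CUBIC))
    if n=="top":
        print("nut by hand",ray(c,(278,208),.085))
        print("depth band",c["z_map"][int(y[1]),int(y[0])])
s=get_state();print(R.from_rotvec(s["tool_rot"]).as_matrix())
E
```

```text
top blue [327.02717391 223.48913043] [318 217  20  14 184] yel [338.15384615 227.26923077] [336 223   5  10  26]
0.082 [ 0.58452058 -0.09909319  0.082     ] [ 0.59272278 -0.07528657  0.082     ]
0.07 [ 0.58525573 -0.10040231  0.07      ] [ 0.59357039 -0.07626928  0.07      ]
nut by hand [0.62630555 0.03042067 0.085     ]
depth band 0.87533134
scene blue [238.5 214.5] [230 209  18  12 216] yel [227.54545455 214.48484848] [226 209   4  12  33]
0.082 [ 0.60053063 -0.1014577   0.082     ] [ 0.60721138 -0.07810848  0.082     ]
0.07 [ 0.58628317 -0.09880162  0.07      ] [ 0.59308848 -0.07501705  0.07      ]
[[-1.90874836e-04  4.34819736e-01 -9.00517496e-01]
 [ 6.27884173e-04 -9.00517283e-01 -4.34819766e-01]
 [-9.99999785e-01 -6.48416835e-04 -1.01130342e-04]]
```

View pics/z_top.png

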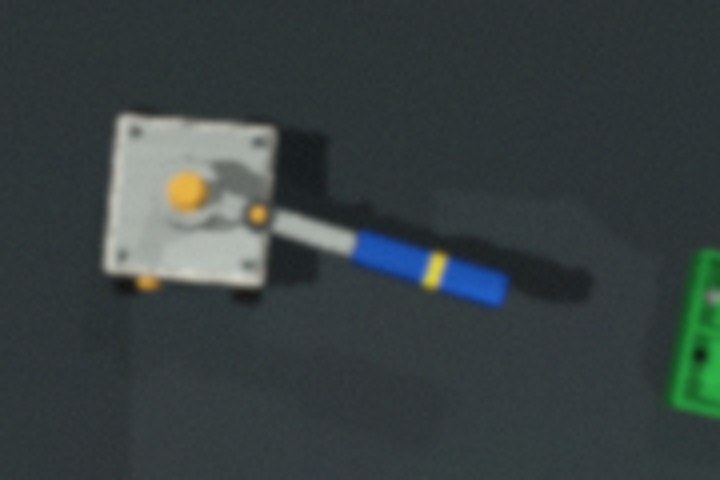

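View pics/z_scene.png

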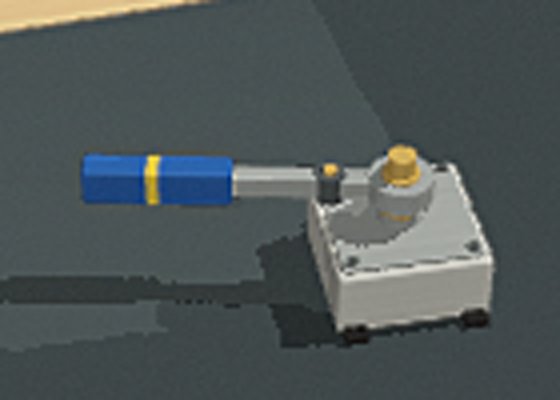

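```bash
cat >> h.py <<'E'
def handle(c,roi):
    h=masks(c)
    m=cv2.inRange(h,(100,120,60),(125,255,255))|cv2.inRange(h,(18,90,90),(35,255,255))
    m=cv2.morphologyEx(m,cv2.MORPH_CLOSE,np.ones((3,3)))
    _,_,k=cent(m,roi); vs,us=np.nonzero(k)
    P=np.array([ray(c,(u,v),.080)[:2] for u,v in zip(us,vs)])
    vx,vy,x,y=cv2.fitLine(P.astype(np.float32),cv2.DIST_L2,0,1e-3,1e-3).ravel()
    if vy>0: vx,vy=-vx,-vy
    t=(P-[x,y])@[vx,vy]
    return np.array([x,y]),np.array([vx,vy]),t.min(),t.max(),np.degrees(np.arctan2(vy,vx))
E
python3 - <<'E'
from h import *
c=capture("top")
ctr,d,a,b,ang=handle(c,(310,205,400,300));print(ctr,d,a,b,ang,"band",ctr+d*(a+b)/2+d*.0025)
for z in (.085,.095): print("nut",z,ray(c,(277,207.4),z))
p=ray(c,(294.5,213.5),.085);print("piv",p)
n=ray(c,(277,207.4),.095);print("ang nut-piv",np.degrees(np.arctan2(*(p-n)[[1,0]])),np.linalg.norm((p-n)[:2]))
y=ray(c,(338.2,227.2),.08);print("band-piv",np.degrees(np.arctan2(*(y-p)[[1,0]])),np.linalg.norm((y-p)[:2]),"r nut",np.linalg.norm((y-n)[:2]))
s=get_state();M=R.from_rotvec(s["tool_rot"]).as_matrix()
# wanted: tool z axis along +-handle dir
for sg in (1,-1):
    z=np.array([*(d*sg),0]);x=np.array([0,0,-1]);yv=np.cross(z,x)
    W=np.c_[x,yv,z];print(sg,"rel turn deg",np.degrees(R.from_matrix(M.T@W).as_rotvec()))
g=np.array([*y[:2],.076]);print("shift to above band, tool axes mm",1e3*M.T@(g-s["position"]))
E
```

```text
[ 0.585706   -0.09766881] [-0.30637538 -0.9519108 ] -0.04337880531667552 0.04279382903463166 -107.84093 band [ 0.58502967 -0.09977017]
nut 0.085 [0.6276185  0.03258841 0.085     ]
nut 0.095 [0.62650965 0.03217336 0.095     ]
piv [ 0.61425607 -0.00523676  0.085     ]
ang nut-piv -108.13606197496695 0.039365810371558334
band-piv -107.37265927873106 0.09867747661867986 r nut 0.13804078922531657
1 rel turn deg [-4.63853415e+01 -1.25028529e-02  2.37940635e-02]
-1 rel turn deg [1.33614655e+02 2.93657593e-02 1.54305618e-02]
shift to above band, tool axes mm [ 177.18921417 -281.04561011 -483.3690274 ]
```

```bash
python3 -m pendant '[[[0,0,0],[0,-28,-48.3],0.5],[[0,0,0],[0,-28,-48.3],0.5],[[0,0,0],[0,-28,-48.3],0.5],[[0,0,0],[0,-28,-48.3],0.5],[[0,0,0],[0,-28,-48.3],0.5]]' 20
python3 -m pendant '[[[0,0,0],[0,-28,-48.3],0.5],[[0,0,0],[0,-28,-48.3],0.5],[[0,0,0],[0,-28,-48.3],0.5],[[0,0,0],[0,-28,-48.3],0.5],[[0,0,0],[0,-28,-48.3],0.5]]'
python3 -m pendant '[[[-9.3,0,0],[0,0,0],0.5],[[-9.3,0,0],[0,0,0],0.5],[[-9.3,0,0],[0,0,0],0.5],[[-9.3,0,0],[0,0,0],0.5],[[-9.2,0,0],[0,0,0],0.5]]'
cat >> h.py <<'E'
def rel(p,d):
    s=get_state();M=R.from_rotvec(s["tool_rot"]).as_matrix()
    z=np.array([*d,0]);x=np.array([0,0,-1]);W=np.c_[x,np.cross(z,x),z]
    print("t",s["time_s"],"turn",np.round(np.degrees(R.from_matrix(M.T@W).as_rotvec()),2),"shift",np.round(1e3*M.T@(np.array(p)-s["position"]),1),"F",np.round(s["force"],2),"q",np.round(s["joint_positions"],2),"gap",s["finger_gap"])
E
python3 -c "
from h import *
rel([.585,-.0997,.073],[-.3064,-.9519])"
```

```text
time_s: 0.88
position: [0.4292, -0.3302, 0.2534]
tool_rot: [1.972, 0.451, -1.972]
force: [0.3, -0.6, 0.4]
finger_gap: 0.501
time_s: 1.5
position: [0.5858, -0.099, 0.2533]
tool_rot: [1.972, 0.451, -1.972]
force: [0.5, -0.1, 0.0]
finger_gap: 0.5
time_s: 2.12
position: [0.5849, -0.1007, 0.2532]
tool_rot: [1.431, 1.049, -1.431]
force: [0.1, 0.4, 0.1]
finger_gap: 0.5
t 2.125 turn [0.32 0.01 0.01] shift [180.2  -0.2  -0.9] F [0.1  0.44 0.11] q [-0.28  0.45  1.64 -0.    1.06  0.02] gap 0.4996539638756435
```

```bash
python3 -m pendant '[[[0,0,0],[30,0,0],0.5],[[0,0,0],[30,0,0],0.5],[[0,0,0],[20,0,0],0.5],[[0,0,0],[10,0,0],0.5],[[0,0,0],[0,0,0],0.5]]'
python3 -c "
from h import *
for n in ('wrist','scene'):
    c=capture(n);cv2.imwrite(f'pics/{n}1.png',c['pixels'][:,:,::-1])"
```

```text
time_s: 2.75
position: [0.585, -0.1007, 0.163]
tool_rot: [1.434, 1.046, -1.435]
force: [0.2, 0.4, 0.6]
finger_gap: 0.499
```

View pics/wrist1.png

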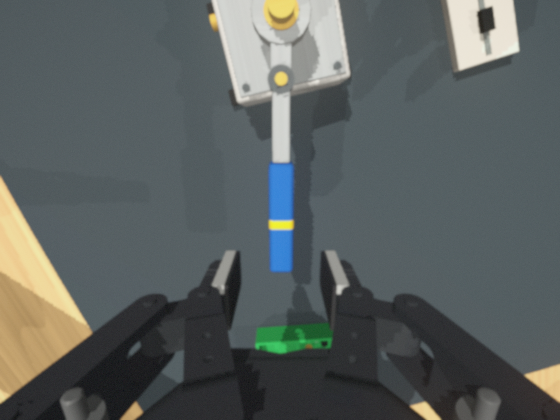

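View pics/scene1.png

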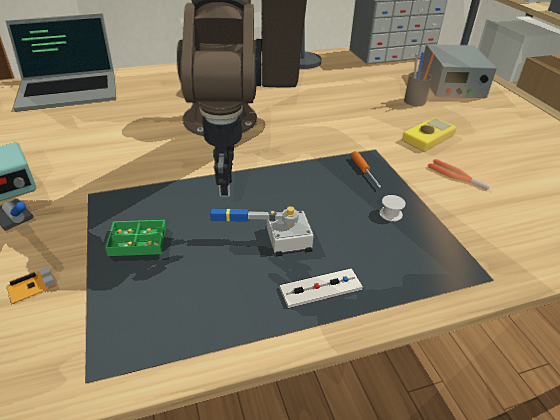

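The wrist view shows the handle centred between the jaws (column 281), with the pivot at (281,78), band at (281,225) and nut at (282,10) in line. I'll descend 90 mm.

```bash
python3 -c "
from h import *
c=capture('wrist')
for n,uv,z in (('nut',(282,11),.095),('piv',(281,78),.085),('band',(281,225),.082)): print(n,ray(c,uv,z))"
python3 -m pendant '[[[0,0,0],[30,0,0],0.5],[[0,0,0],[30,0,0],0.5],[[0,0,0],[20,0,0],0.5],[[0,0,0],[10,0,0],0.5],[[0,0,0],[0,0,0],0.5]]'
```

```text
nut [0.62826951 0.02781186 0.095     ]
piv [ 0.61711736 -0.00512502  0.085     ]
band [ 0.58648156 -0.10050792  0.082     ]
time_s: 3.52
position: [0.5851, -0.1007, 0.0734]
tool_rot: [1.435, 1.046, -1.435]
force: [0.1, 0.6, -0.1]
finger_gap: 0.501
```

```bash
cat >> h.py <<'E'
NUT=np.array([.6277,.0325])
def chk():
    s=get_state();M=R.from_rotvec(s["tool_rot"]).as_matrix();p=s["position"];q=p[:2]-NUT
    a=np.degrees(np.arctan2(q[1],q[0]));ta=np.degrees(np.arctan2(M[1,2],M[0,2]))
    print(f"t {s['time_s']:.2f} r {1e3*np.hypot(*q):.1f} pos-ang {a:.2f} tool-ang {ta:.2f} z {p[2]:.4f} Ftool",np.round(M.T@s["force"],2),"T",np.round(s["wrist_torque"],2),"gap",round(s["finger_gap"],3))
E
python3 -m pendant '[[[0,0,0],[0,0,0],0.27],[[0,0,0],[0,0,0],0.27],[[0,0,0],[0,0,0],0.27]]'; python3 -c "
from h import *
chk()"
python3 -m pendant '[[[1,0,0],[0,-2.4,0],0.27],[[1,0,0],[0,-2.4,0],0.27],[[1,0,0],[0,-2.4,0],0.27],[[1,0,0],[0,-2.4,0],0.27],[[1,0,0],[0,-2.4,0],0.27]]'; python3 -c "
from h import *
chk()"
```

```text
time_s: 3.9
position: [0.5851, -0.1007, 0.0738]
tool_rot: [1.435, 1.045, -1.434]
force: [-0.5, -0.5, -0.2]
finger_gap: 0.269
t 3.90 r 139.9 pos-ang -107.72 tool-ang -107.83 z 0.0738 Ftool [ 0.17 -0.35  0.59] T [ 0.04 -0.   -0.03] gap 0.269
time_s: 4.53
position: [0.5736, -0.0965, 0.0733]
tool_rot: [1.497, 0.993, -1.497]
force: [1.6, 0.1, 0.4]
finger_gap: 0.27
t 4.53 r 139.9 pos-ang -112.73 tool-ang -112.90 z 0.0733 Ftool [-0.4   1.4  -0.74] T [-0.01 -0.26  0.04] gap 0.27
```

```bash
for i in 1; do
python3 -m pendant '[[[1.2,0,0],[0,-2.9,0],0.27],[[1.2,0,0],[0,-2.9,0],0.27],[[1.2,0,0],[0,-2.9,0],0.27],[[1.2,0,0],[0,-2.9,0],0.27],[[1.2,0,0],[0,-2.9,0],0.27]]'>/dev/null; python3 -c "
from h import *
chk()"
python3 -m pendant '[[[1.2,0,0],[0,-2.9,0],0.27],[[1.2,0,0],[0,-2.9,0],0.27],[[1.2,0,0],[0,-2.9,0],0.27],[[1.2,0,0],[0,-2.9,0],0.27],[[1.2,0,0],[0,-2.9,0],0.27]]'>/dev/null; python3 -c "
from h import *
chk()"
python3 -m pendant '[[[1.2,0,0],[0,-2.9,0],0.27],[[1.2,0,0],[0,-2.9,0],0.27],[[1.2,0,0],[0,-2.9,0],0.27],[[1.2,0,0],[0,-2.9,0],0.27],[[1.2,0,0],[0,-2.9,0],0.27]]' >/dev/null; python3 -c "
from h import *
chk()"; done
```

```text
t 5.15 r 140.1 pos-ang -118.69 tool-ang -118.91 z 0.0733 Ftool [ 0.69  1.75 -1.25] T [ 0.08 -0.26  0.07] gap 0.272
t 5.78 r 140.2 pos-ang -124.63 tool-ang -124.91 z 0.0733 Ftool [-0.03  1.46 -0.96] T [ 0.03 -0.28  0.03] gap 0.267
t 6.40 r 140.3 pos-ang -130.55 tool-ang -130.91 z 0.0733 Ftool [ 0.68  0.5  -2.08] T [-0.03 -0.29 -0.02] gap 0.27
```

```bash

python3 -m pendant '[[[0.6,0,0],[0,-1.5,0],0.27],[[0.6,0,0],[0,-1.5,0],0.27],[[0.6,0,0],[0,-1.5,0],0.27],[[0.6,0,0],[0,-1.5,0],0.27],[[0.6,0,0],[0,-1.5,0],0.27]]' >/dev/null; python3 -c "
from h import *
chk()
c=capture('wrist');cv2.imwrite('pics/w2.png',c['pixels'][:,:,::-1])"
```

```text
t 7.03 r 140.3 pos-ang -133.58 tool-ang -133.87 z 0.0733 Ftool [-0.24  1.89 -1.41] T [-0.03 -0.17 -0.02] gap 0.271
```

View pics/w2.png

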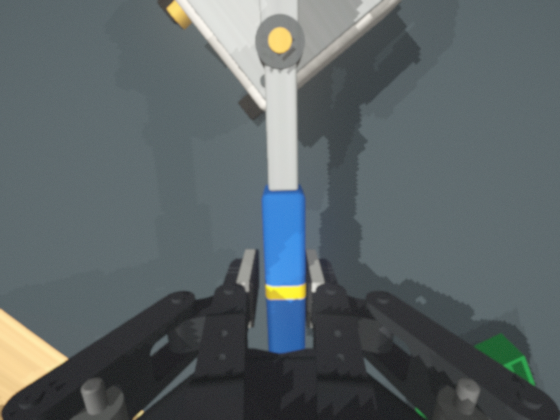

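The wrench is straight, with its right edge against the pushing pad and the pivot pin at (280,40). I'll continue in small, guarded calls.

```bash
cat >> h.py <<'E'
def guard(f=4.0):
    import sys
    chk(); v=[]
    s=get_state();M=R.from_rotvec(s["tool_rot"]).as_matrix()
    sys.exit(1 if (M.T@s["force"])[1]>f else 0)
E
g(){ python3 -c "from h import *
guard()"; }
python3 -m pendant '[[[0.6,0,0],[0,-1.5,0],0.27],[[0.6,0,0],[0,-1.5,0],0.27],[[0.6,0,0],[0,-1.5,0],0.27],[[0.6,0,0],[0,-1.5,0],0.27]]' >/dev/null; g && 
python3 -m pendant '[[[0.6,0,0],[0,-1.5,0],0.27],[[0.6,0,0],[0,-1.5,0],0.27],[[0.6,0,0],[0,-1.5,0],0.27],[[0.6,0,0],[0,-1.5,0],0.27]]' >/dev/null && g && 
python3 -m pendant '[[[0.6,0,0],[0,-1.5,0],0.27],[[0.6,0,0],[0,-1.5,0],0.27],[[0.6,0,0],[0,-1.5,0],0.27],[[0.6,0,0],[0,-1.5,0],0.27]]' >/dev/null && g && 
python3 -m pendant '[[[0.6,0,0],[0,-1.5,0],0.27],[[0.6,0,0],[0,-1.5,0],0.27],[[0.6,0,0],[0,-1.5,0],0.27],[[0.6,0,0],[0,-1.5,0],0.27]]' >/dev/null && g
```

```text
t 7.58 r 140.3 pos-ang -136.04 tool-ang -136.27 z 0.0733 Ftool [-0.05  2.16 -0.02] T [-0.12 -0.15  0.02] gap 0.268
t 8.07 r 140.3 pos-ang -138.50 tool-ang -138.67 z 0.0733 Ftool [ 0.53  0.94 -0.13] T [-0.18 -0.13  0.02] gap 0.27
t 8.57 r 140.3 pos-ang -140.94 tool-ang -141.07 z 0.0733 Ftool [-0.98  1.96  0.85] T [-0.21 -0.14 -0.05] gap 0.27
t 9.07 r 140.3 pos-ang -143.40 tool-ang -143.47 z 0.0733 Ftool [0.6  1.46 0.61] T [-0.29 -0.04 -0.02] gap 0.273
```

```bash

g(){ python3 -c "from h import *
guard()"; }
python3 -m pendant '[[[0.6,0,0],[0,-1.5,0],0.27],[[0.6,0,0],[0,-1.5,0],0.27],[[0.6,0,0],[0,-1.5,0],0.27],[[0.6,0,0],[0,-1.5,0],0.27]]' >/dev/null; g && 
python3 -m pendant '[[[0.6,0,0],[0,-1.5,0],0.27],[[0.6,0,0],[0,-1.5,0],0.27],[[0.6,0,0],[0,-1.5,0],0.27],[[0.6,0,0],[0,-1.5,0],0.27]]' >/dev/null && g && 
python3 -m pendant '[[[0.6,0,0],[0,-1.5,0],0.27],[[0.6,0,0],[0,-1.5,0],0.27],[[0.6,0,0],[0,-1.5,0],0.27],[[0.6,0,0],[0,-1.5,0],0.27]]' >/dev/null && g && 
python3 -m pendant '[[[0.6,0,0],[0,-1.5,0],0.27],[[0.6,0,0],[0,-1.5,0],0.27],[[0.6,0,0],[0,-1.5,0],0.27],[[0.6,0,0],[0,-1.5,0],0.27]]' >/dev/null && g
```

```text
t 9.57 r 140.3 pos-ang -145.84 tool-ang -145.87 z 0.0733 Ftool [-1.    1.53  0.44] T [-0.27  0.01  0.  ] gap 0.27
t 10.07 r 140.4 pos-ang -148.30 tool-ang -148.27 z 0.0733 Ftool [-0.21  1.36  1.97] T [-0.29  0.05 -0.03] gap 0.267
t 10.57 r 140.4 pos-ang -150.74 tool-ang -150.67 z 0.0733 Ftool [0.06 1.04 0.77] T [-0.28  0.11  0.02] gap 0.267
t 11.07 r 140.4 pos-ang -153.19 tool-ang -153.07 z 0.0733 Ftool [0.14 1.19 1.54] T [-0.3   0.07 -0.03] gap 0.275
```

```bash

g(){ python3 -c "from h import *
guard()"; }
python3 -m pendant '[[[0.6,0,0],[0,-1.5,0],0.27],[[0.6,0,0],[0,-1.5,0],0.27],[[0.6,0,0],[0,-1.5,0],0.27],[[0.6,0,0],[0,-1.5,0],0.27]]' >/dev/null; g && 
python3 -m pendant '[[[0.6,0,0],[0,-1.5,0],0.27],[[0.6,0,0],[0,-1.5,0],0.27],[[0.6,0,0],[0,-1.5,0],0.27],[[0.6,0,0],[0,-1.5,0],0.27]]' >/dev/null && g && 
python3 -m pendant '[[[0.6,0,0],[0,-1.5,0],0.27],[[0.6,0,0],[0,-1.5,0],0.27],[[0.6,0,0],[0,-1.5,0],0.27],[[0.6,0,0],[0,-1.5,0],0.27]]' >/dev/null && g && 
python3 -m pendant '[[[0.6,0,0],[0,-1.5,0],0.27],[[0.6,0,0],[0,-1.5,0],0.27],[[0.6,0,0],[0,-1.5,0],0.27],[[0.6,0,0],[0,-1.5,0],0.27]]' >/dev/null && g
```

```text
t 11.57 r 140.5 pos-ang -155.64 tool-ang -155.47 z 0.0733 Ftool [0.6  1.79 1.14] T [-0.33  0.08  0.02] gap 0.267
t 12.07 r 140.5 pos-ang -158.08 tool-ang -157.87 z 0.0733 Ftool [-0.59  1.39  1.58] T [-0.25  0.02  0.02] gap 0.268
t 12.57 r 140.6 pos-ang -160.53 tool-ang -160.27 z 0.0733 Ftool [-0.4   0.58  1.24] T [-0.28  0.07  0.03] gap 0.269
t 13.07 r 140.6 pos-ang -162.97 tool-ang -162.67 z 0.0733 Ftool [0.21 1.62 0.65] T [-0.26  0.1  -0.03] gap 0.27
```

```bash

g(){ python3 -c "from h import *
guard()"; }
python3 -m pendant '[[[0.6,0,0],[0,-1.5,0],0.27],[[0.6,0,0],[0,-1.5,0],0.27],[[0.6,0,0],[0,-1.5,0],0.27]]' >/dev/null; g && 
python3 -m pendant '[[[0.6,0,0],[0,-1.5,0],0.27],[[0.6,0,0],[0,-1.5,0],0.27],[[0.6,0,0],[0,-1.5,0],0.27]]' >/dev/null && g && 
python3 -m pendant '[[[0.6,0,0],[0,-1.5,0],0.27],[[0.6,0,0],[0,-1.5,0],0.27],[[0.6,0,0],[0,-1.5,0],0.27]]' >/dev/null && g
```

```text
t 13.45 r 140.7 pos-ang -164.81 tool-ang -164.47 z 0.0733 Ftool [0.23 0.71 1.36] T [-0.27  0.11  0.02] gap 0.269
t 13.82 r 140.6 pos-ang -166.51 tool-ang -166.25 z 0.0733 Ftool [-0.13  8.73  3.58] T [-1.4   0.12  0.03] gap 0.269
```

Force jumped to 8.7 N at the tool angle of −166.3°, so the nut is tight. I'll take a reference look before breaking over.

```bash
python3 -c "
from h import *
c=capture('wrist');cv2.imwrite('pics/w3.png',c['pixels'][:,:,::-1])
c=capture('top');cv2.imwrite('pics/t3.png',cv2.resize(c['pixels'][170:290,200:360,::-1],None,fx=5,fy=5,interpolation=cv2.INTER_CUBIC))
chk();chk()"
```

```text
t 13.93 r 140.6 pos-ang -166.44 tool-ang -166.24 z 0.0734 Ftool [-0.69  9.21  3.13] T [-1.35  0.12  0.01] gap 0.269
t 13.93 r 140.6 pos-ang -166.44 tool-ang -166.24 z 0.0734 Ftool [-0.69  9.21  3.13] T [-1.35  0.12  0.01] gap 0.269
```

View pics/w3.png

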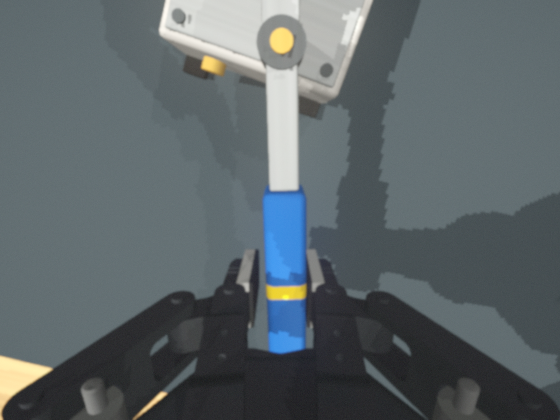

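View pics/t3.png

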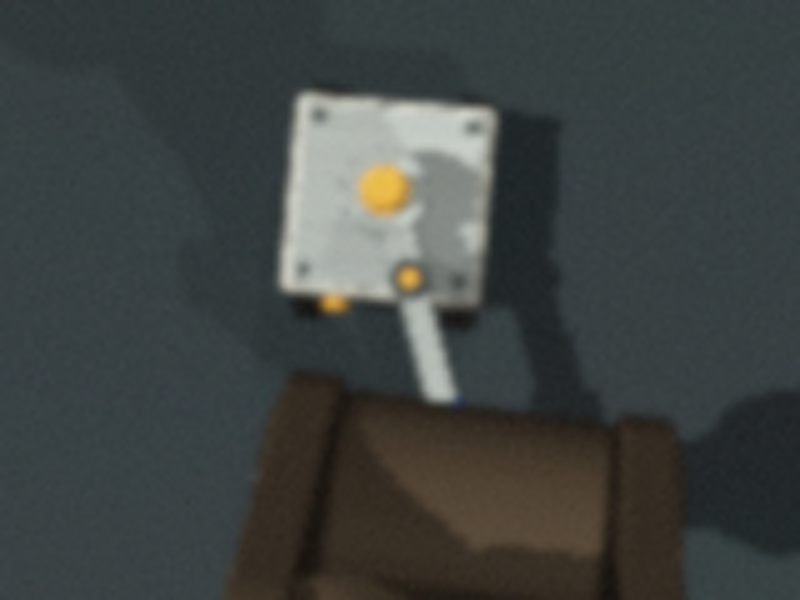

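The wrench is still straight, with the pivot at (281,40). Now I'll bend about the pivot: 1° is 1.75 mm at the band.

```bash
cat >> h.py <<'E'
def bend():
    s=get_state();M=R.from_rotvec(s["tool_rot"]).as_matrix();p=s["position"]
    P=np.array([.6277-.0386,.0325-.0104]);q=p[:2]-P
    print("about pivot: r %.1f ang %.2f tool-ang %.2f"%(1e3*np.hypot(*q),np.degrees(np.arctan2(q[1],q[0])),np.degrees(np.arctan2(M[1,2],M[0,2]))),end=" | ");chk()
E
b(){ python3 -c "from h import *
bend()"; }
b
python3 -m pendant '[[[0.6,0,0],[0,-1.1,0],0.27],[[0.6,0,0],[0,-1.1,0],0.27],[[0.6,0,0],[0,-1.1,0],0.27],[[0.6,0,0],[0,-1.1,0],0.27],[[0.6,0,0],[0,-1.1,0],0.27]]' >/dev/null; b
python3 -m pendant '[[[0.6,0,0],[0,-1.1,0],0.27],[[0.6,0,0],[0,-1.1,0],0.27],[[0.6,0,0],[0,-1.1,0],0.27],[[0.6,0,0],[0,-1.1,0],0.27],[[0.6,0,0],[0,-1.1,0],0.27]]' >/dev/null; b
python3 -c "from h import *
c=capture('wrist');cv2.imwrite('pics/w4.png',c['pixels'][:,:,::-1])"
```

```text
about pivot: r 100.7 ang -167.04 tool-ang -166.24 | t 13.93 r 140.6 pos-ang -166.44 tool-ang -166.24 z 0.0734 Ftool [-0.69  9.21  3.13] T [-1.35  0.12  0.01] gap 0.269
about pivot: r 100.8 ang -170.07 tool-ang -169.26 | t 14.55 r 140.6 pos-ang -168.61 tool-ang -169.26 z 0.0734 Ftool [-0.04  8.49  2.29] T [-1.4   0.09  0.04] gap 0.272
about pivot: r 100.8 ang -173.18 tool-ang -172.26 | t 15.18 r 140.5 pos-ang -170.84 tool-ang -172.26 z 0.0734 Ftool [-0.99  9.09  1.23] T [-1.39  0.02  0.06] gap 0.271
```

View pics/w4.png

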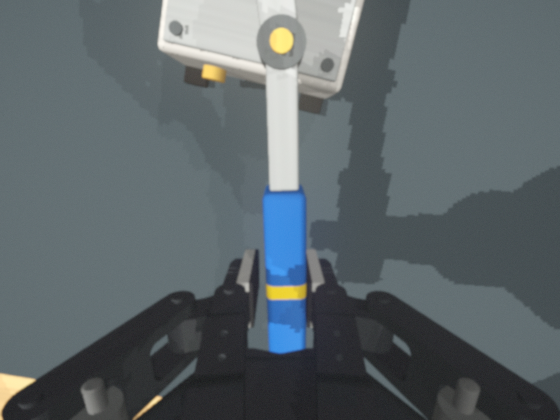

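```bash
python3 - <<'E'
from h import *
c=capture("top");h=masks(c)
m=cv2.inRange(h,(12,110,110),(32,255,255)); m[:195]=0;m[240:]=0;m[:,:262]=0;m[:,300:]=0
n,l,s,ct=cv2.connectedComponentsWithStats(m)
for i in range(1,n): print(s[i],ct[i])
N=None
t=sorted([i for i in range(1,n)],key=lambda i:-s[i,4])
nut=ray(c,ct[t[0]],.095)
for i in t[1:]:
    p=ray(c,ct[i],.085); print(nut,p,"ang",np.degrees(np.arctan2(*(p-nut)[[1,0]])),np.hypot(*(p-nut)[:2]))
c=capture("wrist");h=masks(c)
m=cv2.inRange(h,(15,110,110),(35,255,255))
m[:,:255]=0;m[:,312:]=0
n,l,s,ct=cv2.connectedComponentsWithStats(m)
for i in range(1,n):
    if s[i,4]>50: print(s[i],ct[i])
p=ray(c,(281.5,40),.085)
m=cv2.inRange(h,(100,120,60),(125,255,255))|m
m[:190]=0;m[350:]=0;m[:,:255]=0;m[:,312:]=0
vs,us=np.nonzero(m);W=np.array([ray(c,(u,v),.082)[:2] for u,v in zip(us[::5],vs[::5])])
f=cv2.fitLine(W.astype(np.float32),cv2.DIST_L2,0,1e-3,1e-3).ravel();print("handle line ang",np.degrees(np.arctan2(f[1],f[0])),"piv",p)
E
```

```text
[272 203  10  10  70] [276.55714286 207.54285714]
[280 224   4   4  15] [281.4 225.4]
[264 229   6   4  14] [266.35714286 230.21428571]
[0.62620495 0.03312121 0.095     ] [0.58858604 0.02304577 0.085     ] ang -165.00641781641167 0.03894478999563855
[0.62620495 0.03312121 0.095     ] [0.57826552 0.05544578 0.085     ] ang 155.0294238029277 0.05288265899378155
[271  28  22  26 443] [281.23476298  40.48081264]
[266 285  41  14 484] [286.01859504 292.10330579]
handle line ang 9.303355 piv [0.58909405 0.02259728 0.085     ]
```

The nut-to-pivot line is at −165.0° and the handle at −170.7°, so the bend is about 5.7°. I need about 5° more.

```bash
b(){ python3 -c "from h import *
bend()"; }
python3 -m pendant '[[[0.6,0,0],[0,-1.1,0],0.27],[[0.6,0,0],[0,-1.1,0],0.27],[[0.6,0,0],[0,-1.1,0],0.27],[[0.6,0,0],[0,-1.1,0],0.27]]' >/dev/null; b
python3 -m pendant '[[[0.6,0,0],[0,-1.1,0],0.27],[[0.6,0,0],[0,-1.1,0],0.27],[[0.6,0,0],[0,-1.1,0],0.27],[[0.6,0,0],[0,-1.1,0],0.27],[[0,0,0],[0,0,0],0.27]]' >/dev/null; b
cat > m.py <<'E'
from h import *
c=capture("top");h=masks(c)
m=cv2.inRange(h,(12,110,110),(32,255,255)); m[:195]=0;m[240:]=0;m[:,:270]=0;m[:,310:]=0
n,l,s,ct=cv2.connectedComponentsWithStats(m)
t=sorted(range(1,n),key=lambda i:-s[i,4])
nut=ray(c,ct[t[0]],.095);p=ray(c,ct[t[1]],.085);a=np.degrees(np.arctan2(*(p-nut)[[1,0]]))
c=capture("wrist");h=masks(c)
m=cv2.inRange(h,(15,110,110),(35,255,255))|cv2.inRange(h,(100,120,60),(125,255,255))
m[:190]=0;m[350:]=0;m[:,:255]=0;m[:,312:]=0
vs,us=np.nonzero(m);W=np.array([ray(c,(u,v),.082)[:2] for u,v in zip(us[::5],vs[::5])])
f=cv2.fitLine(W.astype(np.float32),cv2.DIST_L2,0,1e-3,1e-3).ravel();hb=np.degrees(np.arctan2(f[1],f[0]))
if hb>-90: hb-=180
print("head",a,"handle",hb,"bend",a-hb)
E
python3 m.py
```

```text
about pivot: r 101.0 ang -175.69 tool-ang -174.66 | t 15.82 r 140.4 pos-ang -172.64 tool-ang -174.66 z 0.0734 Ftool [0.25 8.07 1.24] T [-1.43  0.05  0.05] gap 0.27
about pivot: r 101.0 ang -178.20 tool-ang -177.04 | t 16.45 r 140.3 pos-ang -174.44 tool-ang -177.04 z 0.0734 Ftool [0.9  8.95 0.72] T [-1.44  0.02  0.01] gap 0.269
head -165.20914328072533 handle -175.63182 bend 10.422677397985609
```

The bend is about 10.4°, which is on target. Now I'll ease back slowly along the same path.

```bash
b(){ python3 -c "from h import *
bend()"; }
python3 -m pendant '[[[-0.5,0,0],[0,0.9,0],0.27],[[-0.5,0,0],[0,0.9,0],0.27],[[-0.5,0,0],[0,0.9,0],0.27],[[-0.5,0,0],[0,0.9,0],0.27],[[-0.5,0,0],[0,0.9,0],0.27]]' >/dev/null; b
python3 -m pendant '[[[-0.5,0,0],[0,0.9,0],0.27],[[-0.5,0,0],[0,0.9,0],0.27],[[-0.5,0,0],[0,0.9,0],0.27],[[-0.5,0,0],[0,0.9,0],0.27],[[-0.5,0,0],[0,0.9,0],0.27]]' >/dev/null; b
python3 -m pendant '[[[-0.5,0,0],[0,0.9,0],0.27],[[-0.5,0,0],[0,0.9,0],0.27],[[-0.5,0,0],[0,0.9,0],0.27],[[-0.5,0,0],[0,0.9,0],0.27],[[-0.5,0,0],[0,0.9,0],0.27]]' >/dev/null; b
python3 m.py
```

```text
about pivot: r 101.0 ang -175.59 tool-ang -174.52 | t 17.18 r 140.4 pos-ang -172.57 tool-ang -174.52 z 0.0734 Ftool [0.17 8.23 1.44] T [-1.4   0.    0.05] gap 0.268
about pivot: r 100.9 ang -173.05 tool-ang -172.02 | t 17.80 r 140.6 pos-ang -170.75 tool-ang -172.02 z 0.0734 Ftool [0.85 8.58 1.56] T [-1.34  0.03  0.1 ] gap 0.268
about pivot: r 100.8 ang -170.50 tool-ang -169.52 | t 18.43 r 140.6 pos-ang -168.91 tool-ang -169.52 z 0.0734 Ftool [-0.07  8.93  1.86] T [-1.41 -0.02  0.06] gap 0.272
head -164.88824873572526 handle -168.00578 bend 3.1175343453294317
```

```bash
b(){ python3 -c "from h import *
bend()"; }
python3 -m pendant '[[[-0.4,0,0],[0,0.7,0],0.27],[[-0.4,0,0],[0,0.7,0],0.27],[[-0.4,0,0],[0,0.7,0],0.27],[[-0.4,0,0],[0,0.7,0],0.27],[[-0.4,0,0],[0,0.7,0],0.27]]' >/dev/null; b
python3 -m pendant '[[[-0.4,0,0],[0,0.7,0],0.27],[[-0.4,0,0],[0,0.7,0],0.27],[[-0.4,0,0],[0,0.7,0],0.27]]' >/dev/null; b
python3 -m pendant '[[[-0.3,0,0],[0,0.5,0],0.27],[[-0.3,0,0],[0,0.5,0],0.27]]' >/dev/null; b
python3 m.py
```

```text
about pivot: r 100.8 ang -168.50 tool-ang -167.53 | t 19.15 r 140.7 pos-ang -167.48 tool-ang -167.53 z 0.0734 Ftool [-0.4   8.9   1.94] T [-1.34 -0.01  0.04] gap 0.272
about pivot: r 100.7 ang -167.32 tool-ang -166.33 | t 19.52 r 140.7 pos-ang -166.64 tool-ang -166.33 z 0.0734 Ftool [-0.25  8.3   2.42] T [-1.34  0.04  0.05] gap 0.269
about pivot: r 100.8 ang -166.99 tool-ang -165.74 | t 19.77 r 140.8 pos-ang -166.40 tool-ang -165.74 z 0.0733 Ftool [-0.    2.05  1.26] T [-0.25  0.07 -0.04] gap 0.269
head -164.96034048121794 handle -164.6461 bend -0.3142375759445031
```

It's straight: the bend reads −0.3° (noise level) and force has fallen off. Next I'll back the pad off, open and lift.

```bash

python3 -m pendant '[[[0,0,0],[0,0.5,0],0.27],[[0,0,0],[0,0.7,0],0.27],[[0,0,0],[0,0.8,0],0.27],[[0,0,0],[0,0,0],0.27]]' >/dev/null; python3 -c "from h import *
bend()"; python3 m.py
python3 -m pendant '[[[0,0,0],[0,0,0],0.5],[[0,0,0],[0,0,0],0.5],[[0,0,0],[0,0,0],0.5]]'
python3 -m pendant '[[[0,0,0],[-10,0,0],0.5],[[0,0,0],[-20,0,0],0.5],[[0,0,0],[-30,0,0],0.5],[[0,0,0],[-30,0,0],0.5],[[0,0,0],[-30,0,0],0.5]]'
python3 -m pendant '[[[0,0,0],[-30,0,0],0.5],[[0,0,0],[-20,0,0],0.5],[[0,0,0],[0,-40,20],0.5],[[0,0,0],[0,-40,20],0.5],[[0,0,0],[0,0,0],0.5]]'
python3 -c "from h import *
for n in ('scene','top','wrist'):
    c=capture(n);cv2.imwrite(f'pics/{n}9.png',c['pixels'][:,:,::-1])
chk()"
```

```text
about pivot: r 100.9 ang -165.97 tool-ang -165.73 | t 20.38 r 140.8 pos-ang -165.67 tool-ang -165.73 z 0.0733 Ftool [ 1.68 -0.55  0.08] T [ 0.05 -0.01  0.01] gap 0.272
head -164.78661342600353 handle -164.86667 bend 0.08005527516834832
time_s: 20.85
position: [0.4912, -0.0024, 0.0733]
tool_rot: [2.089, 0.261, -2.089]
force: [0.1, 1.0, 0.8]
finger_gap: 0.502
time_s: 21.48
position: [0.491, -0.0023, 0.195]
tool_rot: [2.089, 0.261, -2.088]
force: [-0.1, -0.2, -0.5]
finger_gap: 0.501
time_s: 22.1
position: [0.431, 0.0667, 0.2441]
tool_rot: [2.088, 0.264, -2.087]
force: [0.3, -0.5, -1.3]
finger_gap: 0.499
t 22.25 r 197.1 pos-ang 170.49 tool-ang -165.72 z 0.2438 Ftool [ 0.84 -0.2  -0.99] T [ 0.03 -0.01  0.02] gap 0.497
```

View pics/scene9.png

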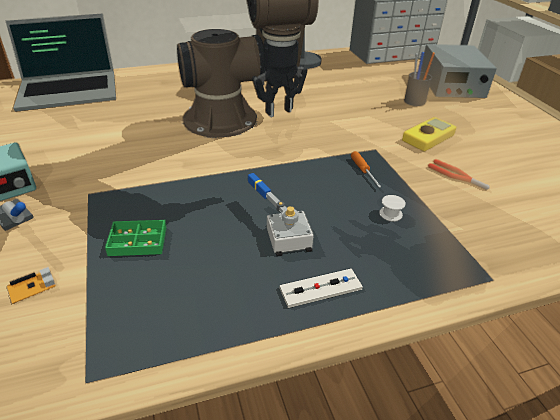

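View pics/wrist9.png

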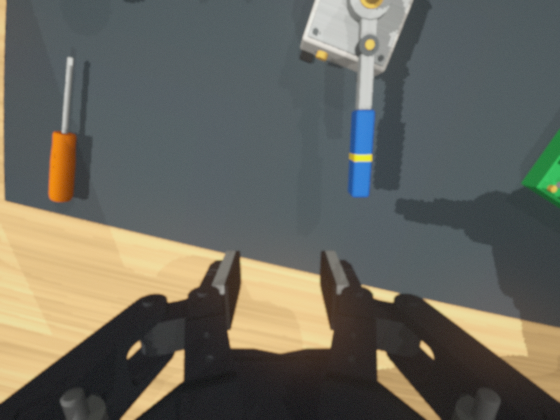

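View pics/top9.png

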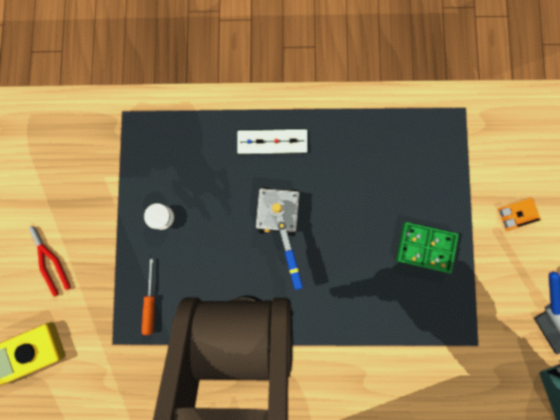

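The wrench is straight and swung round, with its band at (294,270) in the top view. The tray, spool, board and screwdriver sit at the same pixels as at the start, and the gripper is clear.

```bash
python3 -c "from rig import *
print(close_job())"
```

```text
the job is handed in; nothing more can be done
None
```

I tightened the nut and left the wrench straight and swung round. The job was handed in at about 22 s of the 61 s limit, and it reports no verdict.

- **Tightening:** I held the blue handle loosely between the jaws and swung it clockwise. The nut ran freely at about 1.5 N, and after about 57° the push rose sharply to 9 N as it came tight.
- **Break-over:** I carried on about the wrench's joint. The cameras measured a bend of 10.4° and the arm's own position gave about 11°, so it stayed under the 15° limit.
- **Easing back:** I reversed slowly with the pad against the handle until the force fell away with the handle straight. I then backed off, opened the jaws and lifted clear.
- **Last checks:** With the pad backed off, the bend measured about 0.1° and the head had stayed at −165°. After lifting clear, the bystanders were at the same places in the top picture as at the start, judged by eye, and the force reading was at noise level.
- **Disagreement:** The push at full bend read about 9 N, where the given spring figures suggest about 10 N. Readings in the bend wandered by about 0.5 N or more, so I went by the measured angles.

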